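# Put the spice jars back in their caddy

## Task

Put the four glass spice jars back in the steel caddy, each standing upright in the plastic cup of the same colour as its cap. They are glass: keep them upright and lower them right into the cups, do not drop them. The white vitamin bottle and the small green flavouring bottle only look like spices: leave both standing where they are.

Things in the scene. Friction and masses are not known exactly. Their poses are not given: they have to be found in the camera images.
- jar_purple: Loose spice jar whose cap is purple: clear glass cylinder 42 mm across and 72 mm high with a white label, under a round purple screw cap 44 mm across from 72 to 98 mm height (total 98 mm, about 170 g), standing on the worktop. Origin at the centre of its underside, z up along the jar. Grip it from above by the cap, in any direction.
- jar_orange: Loose spice jar whose cap is orange: clear glass cylinder 42 mm across and 72 mm high with a white label, under a round orange screw cap 44 mm across from 72 to 98 mm height (total 98 mm, about 170 g), standing on the worktop. Origin at the centre of its underside, z up along the jar. Grip it from above by the cap, in any direction.
- jar_green: Loose spice jar whose cap is green: clear glass cylinder 42 mm across and 72 mm high with a white label, under a round green screw cap 44 mm across from 72 to 98 mm height (total 98 mm, about 170 g), standing on the worktop. Origin at the centre of its underside, z up along the jar. Grip it from above by the cap, in any direction.
- jar_yellow: Loose spice jar whose cap is yellow: clear glass cylinder 42 mm across and 72 mm high with a white label, under a round yellow screw cap 44 mm across from 72 to 98 mm height (total 98 mm, about 170 g), standing on the worktop. Origin at the centre of its underside, z up along the jar. Grip it from above by the cap, in any direction.
- cup_purple: The purple square open cup, fixed: 70 x 70 mm outside, 62 x 62 inside, 45 high, floor 4 thick. Origin: centre of its underside, 4 mm above the worktop; z up, x across the caddy, y along the row. Four cups stand in a row, 73 mm apart, colours in any order, in the caddy: a fixed steel tray 300 x 82 mm, rim 18 high, a wire handle 48 mm high at each end.
- cup_orange: The orange square open cup, fixed: 70 x 70 mm outside, 62 x 62 inside, 45 high, floor 4 thick. Origin: centre of its underside, 4 mm above the worktop; z up, x across the caddy, y along the row. Four cups stand in a row, 73 mm apart, colours in any order, in the caddy: a fixed steel tray 300 x 82 mm, rim 18 high, a wire handle 48 mm high at each end.
- cup_green: The green square open cup, fixed: 70 x 70 mm outside, 62 x 62 inside, 45 high, floor 4 thick. Origin: centre of its underside, 4 mm above the worktop; z up, x across the caddy, y along the row. Four cups stand in a row, 73 mm apart, colours in any order, in the caddy: a fixed steel tray 300 x 82 mm, rim 18 high, a wire handle 48 mm high at each end.
- cup_yellow: The yellow square open cup, fixed: 70 x 70 mm outside, 62 x 62 inside, 45 high, floor 4 thick. Origin: centre of its underside, 4 mm above the worktop; z up, x across the caddy, y along the row. Four cups stand in a row, 73 mm apart, colours in any order, in the caddy: a fixed steel tray 300 x 82 mm, rim 18 high, a wire handle 48 mm high at each end.
- vitamin_bottle: Look-alike, not a spice jar: opaque white plastic bottle 47 mm across with a beige label and a smaller orange cap (35 mm across), 90 mm high, loose on the worktop. Origin at the centre of its underside, z up.
- flavour_bottle: Look-alike, not a spice jar: small dark-green glass bottle 36 mm across, narrow green cap (23 mm across), 83 mm high, loose on the worktop. Origin at the centre of its underside, z up. Unlisted clutter near these things (butter, garlic, ramekin, wooden spoon, board) is under 60 mm high; taller things stand over 100 mm clear of any jar or cup.

How it is judged:
By the outcome, as a careful person would: the job done as asked, in the order asked, and still so for the second after the job is handed in, with the robot touching nothing.
It also fails if it takes over 102 s, if anything falls off the work surface, if the arm or the gripper's body presses on something with over 40 N, if the wrist force passes 120 N, or if a joint passes its speed limit or range.

## Robot

A 7-joint arm with a two-finger parallel gripper is mounted at the origin on the work surface. World frame = base frame: x ahead of the robot, y to its left, z up, the work surface at z = 0. Lengths are in m, angles in rad, forces in N, time in s.
With the tool pointing down it reaches from about 0.4 to 0.85 m from the base axis. Payload 10.4 kg.
Tool frame: the origin (TCP) lies on the centre line of the jaws, within the pads' length; the fingertips stand 11 mm ahead of it and the grasp point (between the pads) lies 8 mm behind it (tip_reach is the distance from the TCP to the fingertips, in m); z points along the fingers, y is the line along which they close (so a half turn about z gives the same grasp; the last joint's range is limited). The gripper opens to 85 mm and grips with 20 to 120 N. Pads are 22 mm wide; open, the fingers measure 114 mm over their backs; the gripper's body (76 mm by 85 mm) begins 54 mm behind the grasp point. The pads swing forward as they close: fully open they stand 13 mm farther back than shut.
Start: joints at [-1.311, 0.332, -0.065, 1.46, 0.022, 1.35, -0.088], TCP at [0.174, 0.6, 0.242] pointing down, gripper open.
Joint ranges: [-2.6, 2.6], [-0.5, 2.12], [-1.47, 1.34], [0.16, 2.42], [-1.27, 4.41], [0.06, 2.06], [-2.6, 2.6]. Speed limits (rad/s): [2.22, 2.22, 2.79, 2.79, 3.14, 3.14, 3.14].

## Interface

Orientations are given as a unit quaternion [x, y, z, w].
In Python, from workcell import get_obs, camera, hand_in, tip_reach gives the robot as it stands. The module is installed in compiled form; this text tells all that it offers.
- The arm moves only by the tool move_arm, never from a script. Its argument "plan" is a list of rows, each an object with "delta_pos": the shift along the tool's x, y, z in parts of the range, where 1.0 means 0.6 m, a list of three; "turn": the turn, a rotation vector about the tool's x, y, z in shares of 90 degrees (1.0 is 90 degrees), a list of three; "fingers": the closure, from 0 (fully open) to 1 (shut). A call has 1 to 12 rows; each row is the pose to reach, as a shift and turn from the pose commanded when the call began, along the tool's axes at that moment; what a row does not reach only later rows make up. A row lasts 1/8 s, in which the tool goes at most 62.5 mm and 10.7 degrees, less where a joint would pass 70% of its speed; a pose out of reach is approached as far as the arm can. A shift or turn number past 1, either way, is cut back to 1. A call with a gripper value outside its range is refused whole. The fingers move at their own pace and stop on an object; "force" is the grip in N (left out, the last holds). Time passes only in rows, so rows that repeat a pose let the fingers close. It gives the time, the measured TCP pose, the force, the opening and the grip force at its end, in the units of the state.
- get_obs(): the state, without advancing time (a new reading comes with each control period).
- camera(name): name is "scene" or "side" or "wrist"; returns a dict with "color" (480x640x3 uint8, red, green, blue), "range_z" (480x640 float32, m along the optical axis (not along the pixel's ray), 0 where there is no reading), "fx", "fy", "cx", "cy" (pixels), "k1" (the pictures are not rectified: a ray, as slopes to the right and down, at radius r is drawn at 1 + k1 r^2 times it, then the intrinsics apply), "R" (3x3) and "t" (3): a world point X has camera coordinates R X + t; the wrist camera has in their place "tool_from_camera" (4x4, takes a point from camera to tool coordinates, whose origin is the TCP and whose axes are the flange's). Camera axes: x right, y down, z forward; pixel columns grow to the right and rows downward; lengths in m; the calibration is good to about 2 mm. A picture is of the moment at which its call begins: read the wrist's pose just before it.
- hand_in(): hands the job in; it is judged then, once.
The state is a dict: "clock": time; "joint_pos": joint angles; "joint_velocities": joint speeds; "tau": joint torques, N m; "position": TCP position; "ee_rot": TCP orientation; "ft_force": force on the tool from outside, world axes, zero at the start; "torque": the same for the moment, N m; "grip_width": opening from 0.0 (shut) to 1.0 (fully open); "grasp_force": force on a finger pad.
Only numpy, scipy, OpenCV 4.12 (cv2) and the standard library are available. Lean on these libraries where they do the work, as an engineer would, in place of code of your own. Each camera call takes 0.05 s, during which the arm holds its last target. There are 200 camera calls.

## Working session

There is one attempt and no reset: what is moved stays moved. The work goes in short steps, Python scripts to look and compute and a tool call to move; the robot and the scene stay as the last step left them, time stands still between calls to the robot, and variables do not carry over. Pictures are saved under pics/ and viewed, at most 14 in all, crops included, and the job is handed in when it is done.

Besides the shell and the picture viewer there is one more tool, called after "Emit:" by a JSON object that holds its "fn" and its "kwargs". move_arm: Moves the arm, as the interface text tells. Its arguments: {"type":"object","properties":{"plan":{"type":"array","items":{"type":"object","properties":{"delta_pos":{"type":"array","items":{"type":"number"}},"turn":{"type":"array","items":{"type":"number"}},"fingers":{"type":"number"}}}},"force":{"type":"number"}},"required":["plan"]}

```bash
mkdir -p pics
python3 - <<'E'
from workcell import *
import cv2
o=get_obs();print({k:o[k] for k in ('clock','position','ee_rot','ft_force','grip_width')},tip_reach if not callable(tip_reach) else tip_reach())
for n in ("scene","side"):
    c=camera(n);cv2.imwrite(f"pics/{n}.png",c["color"][:,:,::-1]);print(n,c["fx"],c["k1"],c["R"],c["t"],(c["range_z"]>0).mean())
E
```

```text
{'clock': 0.0, 'position': array([0.17429702, 0.59983673, 0.24153357]), 'ee_rot': array([ 1.40892075e-01,  9.90024721e-01, -6.85832727e-04, -6.67470711e-05]), 'ft_force': array([-0.18205102, -0.51913824,  0.2510295 ]), 'grip_width': 1.0043775090339035} 0.011
scene 463.14322848465275 0.010996659346226073 [[-0.71880663  0.69520884 -0.00130208]
 [ 0.581715    0.60043272 -0.54871505]
 [-0.38068975 -0.39517746 -0.83600843]] [ 0.39816848 -0.31974192  1.16248103] 0.9960546875
side 491.1196565722247 -0.05731769825571995 [[ 0.99555427 -0.09402609  0.00554869]
 [-0.05595377 -0.63777468 -0.76818789]
 [ 0.07576852  0.76446227 -0.64020042]] [-0.55666781  0.04901312  1.06321914] 0.9960188802083333
```

View pics/scene.png

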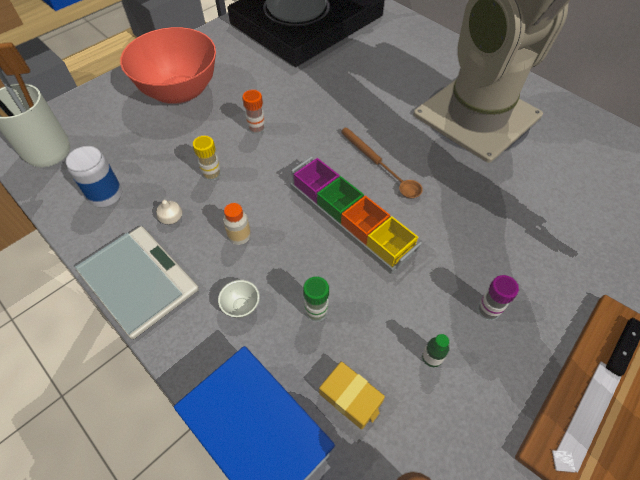

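View pics/side.png

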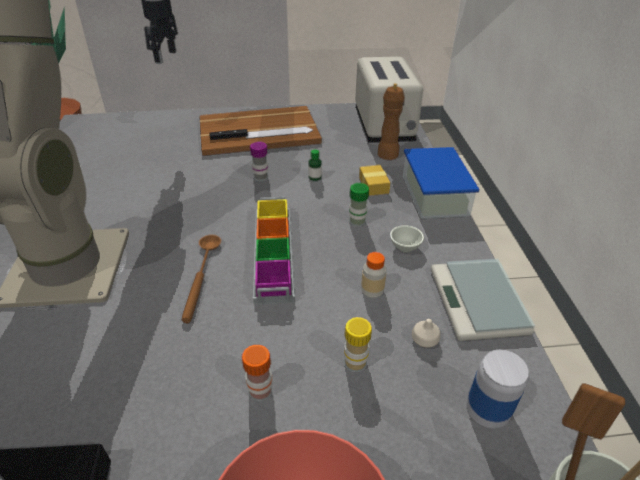

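The scene view shows the jars at purple (502,290), green (316,290), yellow (205,150) and orange (253,105). The vitamin bottle is at (235,220) and the flavour bottle at (437,350). The cups run from purple (317,177) through green and orange to yellow (392,240). The side view agrees with this.

```bash
cat > h.py <<'E'
from workcell import *
import cv2, numpy as np
from scipy.spatial.transform import Rotation as Rn
HUE={'orange':(3,13),'yellow':(20,33),'green':(45,80),'purple':(138,165)}
def cloud(n,c,T=None):
    v,u=np.mgrid[:480,:640]
    K=np.array([[c['fx'],0,c['cx']],[0,c['fy'],c['cy']],[0,0,1.]])
    p=cv2.undistortPoints(np.stack([u,v],-1).reshape(-1,1,2).astype(float),K,np.array([c['k1'],0,0,0.]))[:,0]
    z=c['range_z'].reshape(-1,1).astype(float)
    X=np.hstack([p*z,z])
    if T is None: X=(X-c['t'])@c['R']
    else: X=X@T[:3,:3].T+T[:3,3]
    return X.reshape(480,640,3)
def masks(c):
    h=cv2.cvtColor(c['color'],cv2.COLOR_RGB2HSV)
    return {k:((h[...,0]>=a)&(h[...,0]<=b)&(h[...,1]>130)&(h[...,2]>50)).astype(np.uint8) for k,(a,b) in HUE.items()}
def circ(P): # least squares circle centre in xy
    A=np.c_[2*P[:,:2],np.ones(len(P))];s=np.linalg.lstsq(A,(P[:,:2]**2).sum(1),rcond=None)[0]
    return s[:2],np.sqrt(s[2]+s[0]**2+s[1]**2)
E
python3 - <<'E'
from h import *
for n in ("scene","side"):
    c=camera(n);X=cloud(n,c)
    for k,m in masks(c).items():
        N,L,S,C=cv2.connectedComponentsWithStats(m)
        for i in range(1,N):
            if S[i,4]<60: continue
            P=X[L==i]
            if not(.2<np.median(P[:,0])<.95): continue
            zt=np.percentile(P[:,2],97)
            T=P[abs(P[:,2]-zt)<.006]; (cx,cy),(w,h),a=cv2.minAreaRect(T[:,:2].astype(np.float32))
            print(n,k,C[i].round(),S[i,4],'zt %.3f top mean'%zt,T.mean(0).round(3)[:2],'rect %.3f %.3f %.3f %.3f %.0f'%(cx,cy,w,h,a),'med',np.median(P,0).round(3))
E
```

```text
scene orange [170.  63.] 5544 zt 0.104 top mean [ 0.48  -0.607] rect 0.481 -0.600 0.227 0.229 4 med [ 0.469 -0.651  0.066]
scene orange [252. 100.] 351 zt 0.099 top mean [ 0.429 -0.347] rect 0.427 -0.349 0.044 0.041 53 med [ 0.431 -0.34   0.095]
scene orange [365. 148.] 242 zt 0.021 top mean [ 0.296 -0.124] rect 0.296 -0.122 0.125 0.017 83 med [ 0.298 -0.114  0.017]
scene orange [410. 189.] 190 zt 0.014 top mean [0.309 0.038] rect 0.314 0.044 0.049 0.046 41 med [0.308 0.041 0.006]
scene orange [363. 218.] 1262 zt 0.049 top mean [0.459 0.039] rect 0.459 0.038 0.071 0.071 90 med [0.449 0.03  0.027]
scene orange [233. 212.] 290 zt 0.091 top mean [ 0.659 -0.127] rect 0.658 -0.127 0.034 0.033 10 med [ 0.66  -0.123  0.089]
scene orange [559. 413.] 2767 zt 0.024 top mean [0.508 0.513] rect 0.466 0.519 0.292 0.073 8 med [0.519 0.511 0.022]
scene orange [578. 344.] 81 zt 0.488 top mean [nan nan] rect 0.000 0.000 0.000 0.000 0 med [0.381 0.476 0.021]
scene orange [609. 452.] 358 zt 0.025 top mean [0.507 0.596] rect 0.499 0.599 0.125 0.026 6 med [0.51  0.595 0.022]
scene yellow [204. 147.] 419 
[... 2888 characters left out ...]
0.016 85 med [0.575 0.302 0.075]
side green [359. 192.] 281 zt 0.101 top mean [0.66  0.101] rect 0.660 0.104 0.043 0.039 82 med [0.659 0.092 0.096]
side green [273. 249.] 662 zt 0.051 top mean [ 0.458 -0.035] rect 0.455 -0.036 0.071 0.067 89 med [ 0.454 -0.005  0.028]
side purple [258. 149.] 215 zt 0.100 top mean [0.426 0.322] rect 0.426 0.323 0.040 0.041 11 med [0.428 0.313 0.095]
side purple [273. 274.] 888 zt 0.051 top mean [ 0.457 -0.116] rect 0.454 -0.110 0.073 0.068 89 med [ 0.453 -0.079  0.032]
side purple [273. 293.] 100 zt 0.029 top mean [ 0.452 -0.143] rect 0.453 -0.144 0.005 0.047 89 med [ 0.452 -0.143  0.022]<stdin>:12: RuntimeWarning: Mean of empty slice.
  ret = um.true_divide(
```

The rows are not in the units I measure in: shifts go in shares of 0.6 m and turns go in shares of 90 degrees. I convert before sending: -0.32 m / 0.6 = -0.5333, -0.192 m / 0.6 = -0.32, 1.288 rad / 1.5708 = 0.82.

Emit:
{"fn": "move_arm", "kwargs": {"plan": [{"delta_pos": [-0.5333, -0.32, 0.0667], "turn": [0, 0, 0.82], "fingers": 0}, {"delta_pos": [-0.5333, -0.32, 0.0667], "turn": [0, 0, 0.82], "fingers": 0}, {"delta_pos": [-0.5333, -0.32, 0.0667], "turn": [0, 0, 0.82], "fingers": 0}, {"delta_pos": [-0.5333, -0.32, 0.0667], "turn": [0, 0, 0.82], "fingers": 0}, {"delta_pos": [-0.5333, -0.32, 0.0667], "turn": [0, 0, 0.82], "fingers": 0}, {"delta_pos": [-0.5333, -0.32, 0.0667], "turn": [0, 0, 0.82], "fingers": 0}, {"delta_pos": [-0.5333, -0.32, 0.0667], "turn": [0, 0, 0.82], "fingers": 0}, {"delta_pos": [-0.5333, -0.32, 0.0667], "turn": [0, 0, 0.82], "fingers": 0}, {"delta_pos": [-0.5333, -0.32, 0.0667], "turn": [0, 0, 0.82], "fingers": 0}, {"delta_pos": [-0.5333, -0.32, 0.0667], "turn": [0, 0, 0.82], "fingers": 0}], "force": 40}}

```text
clock: 1.45
position: [0.4276, 0.3273, 0.2023]
ee_rot: [0.706, 0.708, 0.0, -0.0]
ft_force: [0.7, -0.5, 0.5]
grip_width: 0.998
grasp_force: 0.0
```

Run:
```python
from h import *
o=get_obs();c=camera("wrist")
cv2.imwrite("pics/w1.png",c["color"][:,:,::-1])
T=np.eye(4);T[:3,:3]=Rn.from_quat(o['ee_rot']).as_matrix();T[:3,3]=o['position']
X=cloud("w",c,T@c["tool_from_camera"]);print(o['position'],o['ee_rot'],o['joint_pos'])
for k,m in masks(c).items():
    P=X[(m>0)];P=P[(P[:,2]>.085)&(P[:,2]<.11)]
    if len(P)>100: print(k,len(P),P.mean(0),cv2.minAreaRect(P[:,:2].astype(np.float32)))
```

```text
[0.42756136 0.32725976 0.20233791] [ 7.05807132e-01  7.08404035e-01  5.75357406e-05 -1.06246598e-04] [-0.98817655  0.16521628  0.27850035  1.76062568 -0.04835909  1.22228436
 -0.69308513]
purple 3819 [0.42618949 0.33073906 0.09779822] ((0.4261668920516968, 0.32951217889785767), (0.04362550377845764, 0.04230188950896263), 88.83252716064453)
```

View pics/w1.png

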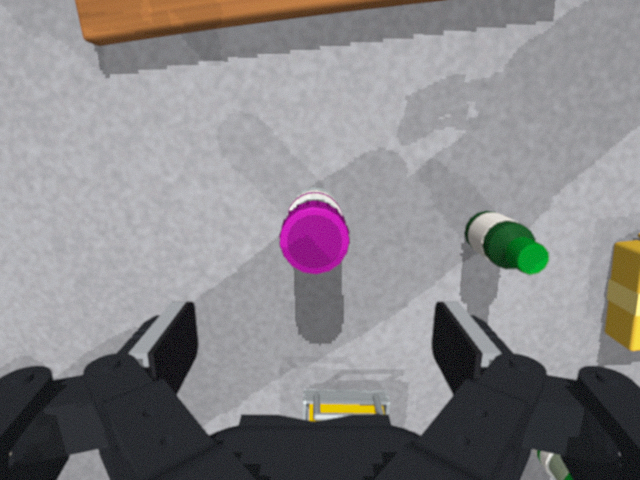

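The wrist view shows the purple cap at (314,238), centred between the fingers. The flavour bottle at (505,240) is clear of them. Next I descend and grip.

Emit:
{"fn": "move_arm", "kwargs": {"plan": [{"delta_pos": [0.0017, 0, 0.0667], "turn": [0, 0, 0], "fingers": 0}, {"delta_pos": [0.0017, 0, 0.1333], "turn": [0, 0, 0], "fingers": 0}, {"delta_pos": [0.0017, 0, 0.175], "turn": [0, 0, 0], "fingers": 0}, {"delta_pos": [0.0017, 0, 0.2033], "turn": [0, 0, 0], "fingers": 0}, {"delta_pos": [0.0017, 0, 0.2067], "turn": [0, 0, 0], "fingers": 0}, {"delta_pos": [0.0017, 0, 0.2067], "turn": [0, 0, 0], "fingers": 1}, {"delta_pos": [0.0017, 0, 0.2067], "turn": [0, 0, 0], "fingers": 1}, {"delta_pos": [0.0017, 0, 0.2067], "turn": [0, 0, 0], "fingers": 1}, {"delta_pos": [0.0017, 0, 0.2067], "turn": [0, 0, 0], "fingers": 1}, {"delta_pos": [0.0017, 0, 0.2067], "turn": [0, 0, 0], "fingers": 1}], "force": 40}}

```text
clock: 2.75
position: [0.4285, 0.3281, 0.0794]
ee_rot: [0.707, 0.707, 0.001, -0.0]
ft_force: [-1.7, -0.1, 6.9]
grip_width: 0.499
grasp_force: 40.1
```

In the tool's units: -0.436 m / 0.6 = -0.7267, 0.027 m / 0.6 = 0.045.

Emit:
{"fn": "move_arm", "kwargs": {"plan": [{"delta_pos": [0, 0, -0.05], "turn": [0, 0, 0], "fingers": 1}, {"delta_pos": [0, 0, -0.1333], "turn": [0, 0, 0], "fingers": 1}, {"delta_pos": [0, 0, -0.2083], "turn": [0, 0, 0], "fingers": 1}, {"delta_pos": [-0.0417, 0.0033, -0.2167], "turn": [0, 0, 0], "fingers": 1}, {"delta_pos": [-0.125, 0.0083, -0.2167], "turn": [0, 0, 0], "fingers": 1}, {"delta_pos": [-0.2167, 0.0133, -0.2167], "turn": [0, 0, 0], "fingers": 1}, {"delta_pos": [-0.3167, 0.02, -0.2167], "turn": [0, 0, 0], "fingers": 1}, {"delta_pos": [-0.4167, 0.0267, -0.2167], "turn": [0, 0, 0], "fingers": 1}, {"delta_pos": [-0.5167, 0.0333, -0.2167], "turn": [0, 0, 0], "fingers": 1}, {"delta_pos": [-0.6167, 0.04, -0.2167], "turn": [0, 0, 0], "fingers": 1}, {"delta_pos": [-0.6917, 0.045, -0.2167], "turn": [0, 0, 0], "fingers": 1}, {"delta_pos": [-0.7267, 0.045, -0.2167], "turn": [0, 0, 0], "fingers": 1}]}}

```text
clock: 4.25
position: [0.4536, -0.112, 0.2073]
ee_rot: [0.709, 0.706, -0.0, -0.0]
ft_force: [-0.5, 0.5, -1.6]
grip_width: 0.502
grasp_force: 41.4
```

Emit:
{"fn": "move_arm", "kwargs": {"plan": [{"delta_pos": [0, 0, 0], "turn": [0, 0, 0], "fingers": 1}, {"delta_pos": [0, 0, 0], "turn": [0, 0, 0], "fingers": 1}]}}

```text
clock: 4.5
position: [0.4545, -0.1079, 0.2076]
ee_rot: [0.707, 0.707, -0.0, -0.001]
ft_force: [0.5, 0.8, -2.4]
grip_width: 0.506
grasp_force: 41.4
```

```bash
cat > look.py <<'E'
from h import *
import sys
o=get_obs();print(o['position'],o['joint_pos'].round(2),o['ft_force'])
for n in ("scene","side"):
    c=camera(n);X=cloud(n,c)
    if len(sys.argv)>2: 
        im=c["color"][:,:,::-1]; cv2.imwrite(f"pics/{sys.argv[2]}_{n}.png",im)
    for k,m in masks(c).items():
        if k not in sys.argv[1].split(','): continue
        N,L,S,C=cv2.connectedComponentsWithStats(m)
        for i in range(1,N):
            if S[i,4]<50: continue
            P=X[L==i]
            if not(.2<np.median(P[:,0])<.7 and abs(np.median(P[:,1]))<.4): continue
            zt=np.percentile(P[:,2],95)
            T=P[abs(P[:,2]-zt)<.006]
            if zt<.04 or len(T)<10: continue
            (x,y),(w,h),a=cv2.minAreaRect(T[:,:2].astype(np.float32))
            print(n,k,C[i].round(),'zt %.3f rect %.3f %.3f %.3f %.3f'%(zt,x,y,w,h))
E
python3 look.py purple a
```

```text
[ 0.45450018 -0.10788162  0.20761295] [-0.57 -0.03  0.71  1.94  0.02  1.23  0.13] [ 0.45117677  0.8207552  -2.42381893]
scene purple [319. 114.] zt 0.227 rect 0.452 -0.101 0.047 0.029
scene purple [314. 177.] zt 0.049 rect 0.456 -0.107 0.071 0.073
side purple [267. 204.] zt 0.228 rect 0.454 -0.111 0.040 0.038
side purple [273. 274.] zt 0.050 rect 0.454 -0.110 0.071 0.068
```

In the tool's units: 0.12 m / 0.6 = 0.2, 0.119 m / 0.6 = 0.1983.

Emit:
{"fn": "move_arm", "kwargs": {"plan": [{"delta_pos": [0, 0, 0.05], "turn": [0, 0, 0], "fingers": 1}, {"delta_pos": [0, 0, 0.1], "turn": [0, 0, 0], "fingers": 1}, {"delta_pos": [0, 0, 0.1417], "turn": [0, 0, 0], "fingers": 1}, {"delta_pos": [0, 0, 0.175], "turn": [0, 0, 0], "fingers": 1}, {"delta_pos": [0, 0, 0.1917], "turn": [0, 0, 0], "fingers": 1}, {"delta_pos": [0, 0, 0.1967], "turn": [0, 0, 0], "fingers": 1}, {"delta_pos": [0, 0, 0.1983], "turn": [0, 0, 0], "fingers": 1}, {"delta_pos": [0, 0, 0.2], "turn": [0, 0, 0], "fingers": 1}, {"delta_pos": [0, 0, 0.2], "turn": [0, 0, 0], "fingers": 1}]}}

```text
clock: 5.72
position: [0.4553, -0.1085, 0.0886]
ee_rot: [0.707, 0.707, 0.0, 0.0]
ft_force: [0.0, -0.4, -1.7]
grip_width: 0.507
grasp_force: 41.4
```

In the tool's units: 0.003 m / 0.6 = 0.005, 0.002 m / 0.6 = 0.0033.

Emit:
{"fn": "move_arm", "kwargs": {"plan": [{"delta_pos": [0, 0, 0.0017], "turn": [0, 0, 0], "fingers": 1}, {"delta_pos": [0, 0, 0.0033], "turn": [0, 0, 0], "fingers": 1}, {"delta_pos": [0, 0, 0.005], "turn": [0, 0, 0], "fingers": 1}, {"delta_pos": [0, 0, 0.005], "turn": [0, 0, 0], "fingers": 1}]}}

```text
clock: 6.22
position: [0.4557, -0.1087, 0.0873]
ee_rot: [0.707, 0.707, 0.001, -0.0]
ft_force: [-11.0, 2.2, 31.2]
grip_width: 0.504
grasp_force: 45.0
```

In the tool's units: -0.12 m / 0.6 = -0.2, -0.002 m / 0.6 = -0.0033.

Emit:
{"fn": "move_arm", "kwargs": {"plan": [{"delta_pos": [0, 0, -0.0033], "turn": [0, 0, 0], "fingers": 1}, {"delta_pos": [0, 0, -0.0033], "turn": [0, 0, 0], "fingers": 0}, {"delta_pos": [0, 0, -0.0033], "turn": [0, 0, 0], "fingers": 0}, {"delta_pos": [0, 0, -0.0033], "turn": [0, 0, 0], "fingers": 0}, {"delta_pos": [0, 0, -0.0033], "turn": [0, 0, 0], "fingers": 0}, {"delta_pos": [0, 0, -0.05], "turn": [0, 0, 0], "fingers": 0}, {"delta_pos": [0, 0, -0.1333], "turn": [0, 0, 0], "fingers": 0}, {"delta_pos": [0, 0, -0.2], "turn": [0, 0, 0], "fingers": 0}]}}

```text
clock: 7.22
position: [0.4552, -0.1087, 0.207]
ee_rot: [0.707, 0.707, 0.0, 0.0]
ft_force: [0.1, -0.2, -0.1]
grip_width: 1.003
grasp_force: 0.0
```

In the tool's units: 0.214 m / 0.6 = 0.3567, 0.206 m / 0.6 = 0.3433.

Emit:
{"fn": "move_arm", "kwargs": {"plan": [{"delta_pos": [0.0333, 0.0333, 0], "turn": [0, 0, 0], "fingers": 0}, {"delta_pos": [0.1, 0.1, 0], "turn": [0, 0, 0], "fingers": 0}, {"delta_pos": [0.1667, 0.1583, 0], "turn": [0, 0, 0], "fingers": 0}, {"delta_pos": [0.2333, 0.225, 0], "turn": [0, 0, 0], "fingers": 0}, {"delta_pos": [0.3, 0.2917, 0], "turn": [0, 0, 0], "fingers": 0}, {"delta_pos": [0.3417, 0.3333, 0], "turn": [0, 0, 0], "fingers": 0}, {"delta_pos": [0.3567, 0.3433, 0], "turn": [0, 0, 0], "fingers": 0}, {"delta_pos": [0.3567, 0.3433, 0], "turn": [0, 0, 0], "fingers": 0}, {"delta_pos": [0.3567, 0.3433, 0], "turn": [0, 0, 0], "fingers": 0}]}}

```text
clock: 8.35
position: [0.6606, 0.1039, 0.2057]
ee_rot: [0.708, 0.706, -0.0, 0.0]
ft_force: [-0.7, -0.8, -0.2]
grip_width: 1.0
grasp_force: 0.0
```

```bash
python3 look.py purple,green b;  cat > wl.py <<'E'
from h import *
o=get_obs();c=camera("wrist")
T=np.eye(4);T[:3,:3]=Rn.from_quat(o['ee_rot']).as_matrix();T[:3,3]=o['position']
X=cloud("w",c,T@c["tool_from_camera"])
for k,m in masks(c).items():
    N,L,S,C=cv2.connectedComponentsWithStats(m)
    for i in range(1,N):
        P=X[L==i];P=P[(P[:,2]>.085)&(P[:,2]<.115)]
        if len(P)>200:
            r=cv2.minAreaRect(P[:,:2].astype(np.float32));d=np.array(r[0])-o['position'][:2]
            print('wrist',k,C[i].round(),len(P),np.round(r[0],4),np.round(r[1],3),'tool dx %.4f dy %.4f'%(d[1],d[0]))
E
python3 wl.py
```

```text
[0.66064981 0.1039357  0.20565522] [-0.65  0.5   0.61  1.41 -0.29  1.32 -0.03] [-0.73566759 -0.76926829 -0.15989919]
scene green [316. 290.] zt 0.100 rect 0.662 0.108 0.042 0.042
scene green [442. 342.] zt 0.084 rect 0.577 0.313 0.020 0.021
side green [315. 155.] zt 0.083 rect 0.575 0.308 0.023 0.016
side green [359. 192.] zt 0.101 rect 0.661 0.105 0.044 0.039
side green [274. 245.] zt 0.050 rect 0.455 -0.036 0.070 0.067
side purple [272. 265.] zt 0.108 rect 0.453 -0.111 0.040 0.040
wrist green [315. 235.] 3704 [0.6598 0.1076] [0.043 0.042] tool dx 0.0034 dy -0.0010
wrist purple [ 73. 472.] 300 [ 0.4668 -0.0913] [0.006 0.021] tool dx -0.1955 dy -0.1939
```

Emit:
{"fn": "move_arm", "kwargs": {"plan": [{"delta_pos": [0.0042, 0, 0.0667], "turn": [0, 0, 0], "fingers": 0}, {"delta_pos": [0.0042, 0, 0.1333], "turn": [0, 0, 0], "fingers": 0}, {"delta_pos": [0.0042, 0, 0.175], "turn": [0, 0, 0], "fingers": 0}, {"delta_pos": [0.0042, 0, 0.2033], "turn": [0, 0, 0], "fingers": 0}, {"delta_pos": [0.0042, 0, 0.21], "turn": [0, 0, 0], "fingers": 0}, {"delta_pos": [0.0042, 0, 0.21], "turn": [0, 0, 0], "fingers": 0}, {"delta_pos": [0.0042, 0, 0.21], "turn": [0, 0, 0], "fingers": 1}, {"delta_pos": [0.0042, 0, 0.21], "turn": [0, 0, 0], "fingers": 1}, {"delta_pos": [0.0042, 0, 0.21], "turn": [0, 0, 0], "fingers": 1}, {"delta_pos": [0.0042, 0, 0.21], "turn": [0, 0, 0], "fingers": 1}, {"delta_pos": [0.0042, 0, 0.21], "turn": [0, 0, 0], "fingers": 1}], "force": 40}}

```text
clock: 9.88
position: [0.6615, 0.1081, 0.0801]
ee_rot: [0.707, 0.707, 0.001, 0.0]
ft_force: [-0.7, -0.0, 6.7]
grip_width: 0.5
grasp_force: 40.4
```

In the tool's units: -0.206 m / 0.6 = -0.3433, -0.143 m / 0.6 = -0.2383.

Emit:
{"fn": "move_arm", "kwargs": {"plan": [{"delta_pos": [0, 0, -0.05], "turn": [0, 0, 0], "fingers": 1}, {"delta_pos": [0, 0, -0.1333], "turn": [0, 0, 0], "fingers": 1}, {"delta_pos": [0, 0, -0.2], "turn": [0, 0, 0], "fingers": 1}, {"delta_pos": [-0.025, -0.0333, -0.2167], "turn": [0, 0, 0], "fingers": 1}, {"delta_pos": [-0.0667, -0.1, -0.2167], "turn": [0, 0, 0], "fingers": 1}, {"delta_pos": [-0.125, -0.175, -0.2167], "turn": [0, 0, 0], "fingers": 1}, {"delta_pos": [-0.175, -0.25, -0.2167], "turn": [0, 0, 0], "fingers": 1}, {"delta_pos": [-0.2167, -0.3083, -0.2167], "turn": [0, 0, 0], "fingers": 1}, {"delta_pos": [-0.2333, -0.3367, -0.2167], "turn": [0, 0, 0], "fingers": 1}, {"delta_pos": [-0.2383, -0.3433, -0.2167], "turn": [0, 0, 0], "fingers": 1}, {"delta_pos": [-0.2383, -0.3433, -0.2167], "turn": [0, 0, 0], "fingers": 1}, {"delta_pos": [-0.2383, -0.3433, -0.2167], "turn": [0, 0, 0], "fingers": 1}]}}

```text
clock: 11.38
position: [0.4557, -0.0344, 0.2092]
ee_rot: [0.707, 0.707, -0.0, 0.0]
ft_force: [0.1, -0.6, -2.2]
grip_width: 0.502
grasp_force: 41.3
```

```bash
python3 look.py green,purple
```

```text
[ 0.45568975 -0.03444724  0.20921807] [-0.73 -0.06  0.7   1.96  0.04  1.23 -0.05] [ 0.10756374 -0.5880358  -2.20506972]
scene green [347. 134.] zt 0.228 rect 0.452 -0.029 0.045 0.026
scene green [338. 196.] zt 0.049 rect 0.458 -0.034 0.070 0.072
scene green [442. 342.] zt 0.084 rect 0.577 0.313 0.020 0.020
scene purple [314. 172.] zt 0.107 rect 0.457 -0.105 0.045 0.041
side green [315. 157.] zt 0.083 rect 0.575 0.308 0.016 0.023
side green [267. 182.] zt 0.228 rect 0.455 -0.040 0.042 0.040
side green [274. 245.] zt 0.050 rect 0.455 -0.037 0.072 0.067
side purple [272. 265.] zt 0.108 rect 0.453 -0.111 0.040 0.040
```

In the tool's units: 0.12 m / 0.6 = 0.2, 0.118 m / 0.6 = 0.1967.

Emit:
{"fn": "move_arm", "kwargs": {"plan": [{"delta_pos": [0, 0, 0.05], "turn": [0, 0, 0], "fingers": 1}, {"delta_pos": [0, 0, 0.1], "turn": [0, 0, 0], "fingers": 1}, {"delta_pos": [0, 0, 0.1417], "turn": [0, 0, 0], "fingers": 1}, {"delta_pos": [0, 0, 0.175], "turn": [0, 0, 0], "fingers": 1}, {"delta_pos": [0, 0, 0.1917], "turn": [0, 0, 0], "fingers": 1}, {"delta_pos": [0, 0, 0.1967], "turn": [0, 0, 0], "fingers": 1}, {"delta_pos": [0, 0, 0.1983], "turn": [0, 0, 0], "fingers": 1}, {"delta_pos": [0, 0, 0.2], "turn": [0, 0, 0], "fingers": 1}, {"delta_pos": [0, 0, 0.2], "turn": [0, 0, 0], "fingers": 1}]}}

```text
clock: 12.6
position: [0.4553, -0.0349, 0.0896]
ee_rot: [0.707, 0.707, 0.0, 0.0]
ft_force: [-1.2, 0.0, -0.8]
grip_width: 0.5
grasp_force: 41.3
```

In the tool's units: 0.002 m / 0.6 = 0.0033, 0.001 m / 0.6 = 0.0017.

Emit:
{"fn": "move_arm", "kwargs": {"plan": [{"delta_pos": [0, 0, 0.0017], "turn": [0, 0, 0], "fingers": 1}, {"delta_pos": [0, 0, 0.0033], "turn": [0, 0, 0], "fingers": 1}, {"delta_pos": [0, 0, 0.0033], "turn": [0, 0, 0], "fingers": 1}]}}

```text
clock: 12.98
position: [0.4554, -0.0349, 0.088]
ee_rot: [0.707, 0.707, 0.0, -0.0]
ft_force: [-4.0, -0.0, 10.5]
grip_width: 0.508
grasp_force: 42.6
```

In the tool's units: -0.12 m / 0.6 = -0.2, -0.08 m / 0.6 = -0.1333.

Emit:
{"fn": "move_arm", "kwargs": {"plan": [{"delta_pos": [0, 0, -0.0017], "turn": [0, 0, 0], "fingers": 1}, {"delta_pos": [0, 0, -0.0017], "turn": [0, 0, 0], "fingers": 0}, {"delta_pos": [0, 0, -0.0017], "turn": [0, 0, 0], "fingers": 0}, {"delta_pos": [0, 0, -0.0017], "turn": [0, 0, 0], "fingers": 0}, {"delta_pos": [0, 0, -0.0017], "turn": [0, 0, 0], "fingers": 0}, {"delta_pos": [0, 0, -0.05], "turn": [0, 0, 0], "fingers": 0}, {"delta_pos": [0, 0, -0.1333], "turn": [0, 0, 0], "fingers": 0}, {"delta_pos": [0, 0, -0.2], "turn": [0, 0, 0], "fingers": 0}, {"delta_pos": [0, 0, -0.2], "turn": [0, 0, 0], "fingers": 0}]}}

```text
clock: 14.1
position: [0.4567, -0.0349, 0.2099]
ee_rot: [0.707, 0.707, 0.002, 0.001]
ft_force: [-0.0, 0.7, 0.3]
grip_width: 1.0
grasp_force: 0.0
```

In the tool's units: -0.271 m / 0.6 = -0.4517, -0.268 m / 0.6 = -0.4467.

Emit:
{"fn": "move_arm", "kwargs": {"plan": [{"delta_pos": [-0.0333, 0.0167, 0], "turn": [0, 0, 0], "fingers": 0}, {"delta_pos": [-0.1, 0.05, 0], "turn": [0, 0, 0], "fingers": 0}, {"delta_pos": [-0.1833, 0.0917, 0], "turn": [0, 0, 0], "fingers": 0}, {"delta_pos": [-0.2667, 0.1333, 0], "turn": [0, 0, 0], "fingers": 0}, {"delta_pos": [-0.35, 0.175, 0], "turn": [0, 0, 0], "fingers": 0}, {"delta_pos": [-0.4167, 0.2133, 0], "turn": [0, 0, 0], "fingers": 0}, {"delta_pos": [-0.4467, 0.2283, 0], "turn": [0, 0, 0], "fingers": 0}, {"delta_pos": [-0.4517, 0.2317, 0], "turn": [0, 0, 0], "fingers": 0}, {"delta_pos": [-0.4517, 0.2317, 0], "turn": [0, 0, 0], "fingers": 0}, {"delta_pos": [-0.4517, 0.2317, 0], "turn": [0, 0, 0], "fingers": 0}]}}

```text
clock: 15.35
position: [0.5942, -0.3047, 0.2072]
ee_rot: [0.707, 0.708, 0.0, -0.0]
ft_force: [-1.0, 0.1, 0.6]
grip_width: 1.0
grasp_force: 0.0
```

```bash
python3 look.py purple,green; python3 wl.py
```

```text
[ 0.59416588 -0.3047154   0.20719622] [-0.17  0.56  0.85  1.42 -0.43  1.35  0.7 ] [-0.98397721  0.07464785  0.59933435]
scene green [340. 186.] zt 0.107 rect 0.457 -0.035 0.042 0.042
scene green [442. 342.] zt 0.084 rect 0.577 0.313 0.021 0.021
scene purple [313. 170.] zt 0.107 rect 0.457 -0.106 0.042 0.041
side green [314. 155.] zt 0.084 rect 0.575 0.308 0.024 0.016
side green [272. 237.] zt 0.108 rect 0.453 -0.042 0.042 0.041
side purple [272. 265.] zt 0.108 rect 0.453 -0.110 0.042 0.039
wrist orange [ 74. 298.] 3056 [ 0.4252 -0.3492] [0.044 0.043] tool dx -0.0442 dy -0.1690
wrist yellow [315. 240.] 3702 [ 0.5935 -0.3055] [0.043 0.044] tool dx -0.0006 dy -0.0007
```

Yellow is centred, so I descend to a TCP height of about 0.0795.

In the tool's units: 0.128 m / 0.6 = 0.2133, 0.122 m / 0.6 = 0.2033.

Emit:
{"fn": "move_arm", "kwargs": {"plan": [{"delta_pos": [-0.0017, 0, 0.0667], "turn": [0, 0, 0], "fingers": 0}, {"delta_pos": [-0.0017, 0, 0.1333], "turn": [0, 0, 0], "fingers": 0}, {"delta_pos": [-0.0017, 0, 0.175], "turn": [0, 0, 0], "fingers": 0}, {"delta_pos": [-0.0017, 0, 0.2033], "turn": [0, 0, 0], "fingers": 0}, {"delta_pos": [-0.0017, 0, 0.2133], "turn": [0, 0, 0], "fingers": 0}, {"delta_pos": [-0.0017, 0, 0.2133], "turn": [0, 0, 0], "fingers": 0}, {"delta_pos": [-0.0017, 0, 0.2133], "turn": [0, 0, 0], "fingers": 1}, {"delta_pos": [-0.0017, 0, 0.2133], "turn": [0, 0, 0], "fingers": 1}, {"delta_pos": [-0.0017, 0, 0.2133], "turn": [0, 0, 0], "fingers": 1}, {"delta_pos": [-0.0017, 0, 0.2133], "turn": [0, 0, 0], "fingers": 1}, {"delta_pos": [-0.0017, 0, 0.2133], "turn": [0, 0, 0], "fingers": 1}], "force": 40}}

```text
clock: 16.88
position: [0.5945, -0.3072, 0.0801]
ee_rot: [0.707, 0.707, 0.0, 0.0]
ft_force: [0.3, -0.3, 5.8]
grip_width: 0.505
grasp_force: 40.6
```

In the tool's units: 0.405 m / 0.6 = 0.675, -0.14 m / 0.6 = -0.2333.

Emit:
{"fn": "move_arm", "kwargs": {"plan": [{"delta_pos": [0, 0, -0.05], "turn": [0, 0, 0], "fingers": 1}, {"delta_pos": [0, 0, -0.1333], "turn": [0, 0, 0], "fingers": 1}, {"delta_pos": [0, 0, -0.2167], "turn": [0, 0, 0], "fingers": 1}, {"delta_pos": [0.0333, -0.0117, -0.2333], "turn": [0, 0, 0], "fingers": 1}, {"delta_pos": [0.1167, -0.0383, -0.2333], "turn": [0, 0, 0], "fingers": 1}, {"delta_pos": [0.2, -0.0667, -0.2333], "turn": [0, 0, 0], "fingers": 1}, {"delta_pos": [0.2833, -0.0933, -0.2333], "turn": [0, 0, 0], "fingers": 1}, {"delta_pos": [0.3667, -0.1217, -0.2333], "turn": [0, 0, 0], "fingers": 1}, {"delta_pos": [0.45, -0.1483, -0.2333], "turn": [0, 0, 0], "fingers": 1}, {"delta_pos": [0.5333, -0.1767, -0.2333], "turn": [0, 0, 0], "fingers": 1}, {"delta_pos": [0.6167, -0.2033, -0.2333], "turn": [0, 0, 0], "fingers": 1}, {"delta_pos": [0.675, -0.2233, -0.2333], "turn": [0, 0, 0], "fingers": 1}]}}

```text
clock: 18.38
position: [0.4589, 0.1003, 0.2192]
ee_rot: [0.706, 0.708, 0.0, -0.0]
ft_force: [1.4, 0.1, -1.3]
grip_width: 0.506
grasp_force: 41.4
```

In the tool's units: 0.0135 m / 0.6 = 0.0225, -0.004 m / 0.6 = -0.0067.

Emit:
{"fn": "move_arm", "kwargs": {"plan": [{"delta_pos": [0.0225, -0.0067, 0], "turn": [0, 0, 0], "fingers": 1}, {"delta_pos": [0.0225, -0.0067, 0], "turn": [0, 0, 0], "fingers": 1}, {"delta_pos": [0.0225, -0.0067, 0], "turn": [0, 0, 0], "fingers": 1}]}}

```text
clock: 18.75
position: [0.4566, 0.11, 0.2192]
ee_rot: [0.708, 0.706, -0.0, 0.0]
ft_force: [0.9, 0.4, -1.5]
grip_width: 0.502
grasp_force: 41.4
```

```bash
python3 look.py yellow
```

```text
[0.45655537 0.1099506  0.21920783] [-1.07 -0.04  0.74  1.92  0.03  1.25 -0.35] [ 0.87548853  0.37689536 -1.48240754]
scene yellow [413. 177.] zt 0.239 rect 0.456 0.120 0.043 0.023
scene yellow [391. 240.] zt 0.049 rect 0.459 0.115 0.073 0.079
side yellow [267. 141.] zt 0.238 rect 0.455 0.106 0.041 0.039
side yellow [272. 208.] zt 0.051 rect 0.456 0.107 0.075 0.069
```

In the tool's units: 0.13 m / 0.6 = 0.2167, 0.115 m / 0.6 = 0.1917.

Emit:
{"fn": "move_arm", "kwargs": {"plan": [{"delta_pos": [0.0017, 0, 0.05], "turn": [0, 0, 0], "fingers": 1}, {"delta_pos": [0.0017, 0, 0.1083], "turn": [0, 0, 0], "fingers": 1}, {"delta_pos": [0.0017, 0, 0.1583], "turn": [0, 0, 0], "fingers": 1}, {"delta_pos": [0.0017, 0, 0.1917], "turn": [0, 0, 0], "fingers": 1}, {"delta_pos": [0.0017, 0, 0.2083], "turn": [0, 0, 0], "fingers": 1}, {"delta_pos": [0.0017, 0, 0.2133], "turn": [0, 0, 0], "fingers": 1}, {"delta_pos": [0.0017, 0, 0.215], "turn": [0, 0, 0], "fingers": 1}, {"delta_pos": [0.0017, 0, 0.2167], "turn": [0, 0, 0], "fingers": 1}, {"delta_pos": [0.0017, 0, 0.2167], "turn": [0, 0, 0], "fingers": 1}]}}

```text
clock: 19.98
position: [0.4563, 0.1127, 0.0896]
ee_rot: [0.707, 0.707, 0.0, -0.0]
ft_force: [-1.0, -0.6, -1.5]
grip_width: 0.504
grasp_force: 41.4
```

In the tool's units: 0.0015 m / 0.6 = 0.0025, 0.001 m / 0.6 = 0.0017.

Emit:
{"fn": "move_arm", "kwargs": {"plan": [{"delta_pos": [0, 0, 0.0017], "turn": [0, 0, 0], "fingers": 1}, {"delta_pos": [0, 0, 0.0025], "turn": [0, 0, 0], "fingers": 1}, {"delta_pos": [0, 0, 0.0025], "turn": [0, 0, 0], "fingers": 1}]}}

```text
clock: 20.35
position: [0.4562, 0.1126, 0.088]
ee_rot: [0.707, 0.707, 0.0, -0.0]
ft_force: [-0.3, 0.6, 1.6]
grip_width: 0.506
grasp_force: 41.7
```

In the tool's units: -0.12 m / 0.6 = -0.2, -0.08 m / 0.6 = -0.1333.

Emit:
{"fn": "move_arm", "kwargs": {"plan": [{"delta_pos": [0, 0, 0], "turn": [0, 0, 0], "fingers": 0}, {"delta_pos": [0, 0, 0], "turn": [0, 0, 0], "fingers": 0}, {"delta_pos": [0, 0, 0], "turn": [0, 0, 0], "fingers": 0}, {"delta_pos": [0, 0, 0], "turn": [0, 0, 0], "fingers": 0}, {"delta_pos": [0, 0, -0.05], "turn": [0, 0, 0], "fingers": 0}, {"delta_pos": [0, 0, -0.1333], "turn": [0, 0, 0], "fingers": 0}, {"delta_pos": [0, 0, -0.2], "turn": [0, 0, 0], "fingers": 0}, {"delta_pos": [0, 0, -0.2], "turn": [0, 0, 0], "fingers": 0}]}}

```text
clock: 21.35
position: [0.4576, 0.1131, 0.2105]
ee_rot: [0.707, 0.707, 0.003, 0.0]
ft_force: [-0.8, 0.3, -0.6]
grip_width: 1.0
grasp_force: 0.0
```

In the tool's units: -0.462 m / 0.6 = -0.77, -0.43 m / 0.6 = -0.7167.

Emit:
{"fn": "move_arm", "kwargs": {"plan": [{"delta_pos": [-0.05, -0.0033, 0], "turn": [0, 0, 0], "fingers": 0}, {"delta_pos": [-0.1333, -0.0083, 0], "turn": [0, 0, 0], "fingers": 0}, {"delta_pos": [-0.2167, -0.015, 0], "turn": [0, 0, 0], "fingers": 0}, {"delta_pos": [-0.3, -0.02, 0], "turn": [0, 0, 0], "fingers": 0}, {"delta_pos": [-0.3833, -0.025, 0], "turn": [0, 0, 0], "fingers": 0}, {"delta_pos": [-0.4667, -0.0317, 0], "turn": [0, 0, 0], "fingers": 0}, {"delta_pos": [-0.55, -0.0367, 0], "turn": [0, 0, 0], "fingers": 0}, {"delta_pos": [-0.6333, -0.0417, 0], "turn": [0, 0, 0], "fingers": 0}, {"delta_pos": [-0.7167, -0.0483, 0], "turn": [0, 0, 0], "fingers": 0}, {"delta_pos": [-0.77, -0.0517, 0], "turn": [0, 0, 0], "fingers": 0}, {"delta_pos": [-0.77, -0.0517, 0], "turn": [0, 0, 0], "fingers": 0}, {"delta_pos": [-0.77, -0.0517, 0], "turn": [0, 0, 0], "fingers": 0}]}}

```text
clock: 22.85
position: [0.4249, -0.349, 0.207]
ee_rot: [0.707, 0.707, -0.0, -0.001]
ft_force: [0.6, 0.6, -0.3]
grip_width: 1.0
grasp_force: 0.0
```

```bash
python3 look.py yellow; python3 wl.py
```

```text
[ 0.42489073 -0.34898559  0.20699748] [-0.36  0.35  1.18  1.75 -0.34  1.27  0.91] [ 0.60787791  0.57972704 -0.31787515]
scene yellow [392. 237.] zt 0.107 rect 0.459 0.114 0.043 0.043
side yellow [275. 191.] zt 0.108 rect 0.467 0.111 0.019 0.038
side yellow [282. 210.] zt 0.051 rect 0.480 0.103 0.082 0.035
wrist orange [315. 241.] 3426 [ 0.4246 -0.3487] [0.043 0.044] tool dx -0.0005 dy -0.0011
wrist orange [387. 414.] 335 [ 0.4975 -0.4901] [0.008 0.032] tool dx -0.1420 dy 0.0718
```

In the tool's units: 0.127 m / 0.6 = 0.2117, 0.105 m / 0.6 = 0.175.

Emit:
{"fn": "move_arm", "kwargs": {"plan": [{"delta_pos": [-0.0008, 0, 0.0667], "turn": [0, 0, 0], "fingers": 0}, {"delta_pos": [-0.0008, 0, 0.1333], "turn": [0, 0, 0], "fingers": 0}, {"delta_pos": [-0.0008, 0, 0.175], "turn": [0, 0, 0], "fingers": 0}, {"delta_pos": [-0.0008, 0, 0.2033], "turn": [0, 0, 0], "fingers": 0}, {"delta_pos": [-0.0008, 0, 0.2117], "turn": [0, 0, 0], "fingers": 0}, {"delta_pos": [-0.0008, 0, 0.2117], "turn": [0, 0, 0], "fingers": 0}, {"delta_pos": [-0.0008, 0, 0.2117], "turn": [0, 0, 0], "fingers": 1}, {"delta_pos": [-0.0008, 0, 0.2117], "turn": [0, 0, 0], "fingers": 1}, {"delta_pos": [-0.0008, 0, 0.2117], "turn": [0, 0, 0], "fingers": 1}, {"delta_pos": [-0.0008, 0, 0.2117], "turn": [0, 0, 0], "fingers": 1}, {"delta_pos": [-0.0008, 0, 0.2117], "turn": [0, 0, 0], "fingers": 1}], "force": 40}}

```text
clock: 24.38
position: [0.4255, -0.3502, 0.0814]
ee_rot: [0.707, 0.707, 0.0, 0.0]
ft_force: [-0.1, 1.3, 5.0]
grip_width: 0.504
grasp_force: 40.3
```

In the tool's units: 0.388 m / 0.6 = 0.6467, -0.03 m / 0.6 = -0.05.

Emit:
{"fn": "move_arm", "kwargs": {"plan": [{"delta_pos": [0, 0, -0.05], "turn": [0, 0, 0], "fingers": 1}, {"delta_pos": [0, 0, -0.1333], "turn": [0, 0, 0], "fingers": 1}, {"delta_pos": [0, 0, -0.2167], "turn": [0, 0, 0], "fingers": 1}, {"delta_pos": [0.0333, 0.0033, -0.2333], "turn": [0, 0, 0], "fingers": 1}, {"delta_pos": [0.1167, 0.0083, -0.2333], "turn": [0, 0, 0], "fingers": 1}, {"delta_pos": [0.2, 0.015, -0.2333], "turn": [0, 0, 0], "fingers": 1}, {"delta_pos": [0.2833, 0.0217, -0.2333], "turn": [0, 0, 0], "fingers": 1}, {"delta_pos": [0.3667, 0.0283, -0.2333], "turn": [0, 0, 0], "fingers": 1}, {"delta_pos": [0.45, 0.035, -0.2333], "turn": [0, 0, 0], "fingers": 1}, {"delta_pos": [0.5333, 0.0417, -0.2333], "turn": [0, 0, 0], "fingers": 1}, {"delta_pos": [0.6083, 0.0483, -0.2333], "turn": [0, 0, 0], "fingers": 1}, {"delta_pos": [0.6467, 0.05, -0.2333], "turn": [0, 0, 0], "fingers": 1}]}}

```text
clock: 25.88
position: [0.4549, 0.0401, 0.2207]
ee_rot: [0.706, 0.708, -0.0, -0.0]
ft_force: [1.2, 0.1, -1.7]
grip_width: 0.5
grasp_force: 41.5
```

Emit:
{"fn": "move_arm", "kwargs": {"plan": [{"delta_pos": [0, 0, 0], "turn": [0, 0, 0], "fingers": 1}, {"delta_pos": [0, 0, 0], "turn": [0, 0, 0], "fingers": 1}, {"delta_pos": [0, 0, 0], "turn": [0, 0, 0], "fingers": 1}]}}

```text
clock: 26.25
position: [0.4551, 0.0368, 0.2208]
ee_rot: [0.708, 0.706, 0.0, -0.0]
ft_force: [0.4, 0.9, -2.0]
grip_width: 0.507
grasp_force: 41.5
```

```bash
python3 look.py orange
```

```text
[0.45514774 0.03677525 0.22082495] [-1.11 -0.11  0.89  1.95  0.09  1.26 -0.25] [ 0.41756483  0.85107567 -2.03356336]
scene orange [379. 152.] zt 0.238 rect 0.452 0.045 0.046 0.025
scene orange [363. 218.] zt 0.049 rect 0.458 0.038 0.071 0.072
scene orange [233. 212.] zt 0.091 rect 0.658 -0.127 0.034 0.033
side orange [266. 155.] zt 0.238 rect 0.454 0.035 0.041 0.043
side orange [275. 226.] zt 0.051 rect 0.455 0.036 0.069 0.068
side orange [375. 260.] zt 0.092 rect 0.655 -0.131 0.034 0.032
```

Contact should come at a TCP height of about 0.0893, which is 0.1315 below here.

In the tool's units: 0.13 m / 0.6 = 0.2167, 0.129 m / 0.6 = 0.215.

Emit:
{"fn": "move_arm", "kwargs": {"plan": [{"delta_pos": [0, 0, 0.05], "turn": [0, 0, 0], "fingers": 1}, {"delta_pos": [0, 0, 0.1083], "turn": [0, 0, 0], "fingers": 1}, {"delta_pos": [0, 0, 0.1583], "turn": [0, 0, 0], "fingers": 1}, {"delta_pos": [0, 0, 0.1917], "turn": [0, 0, 0], "fingers": 1}, {"delta_pos": [0, 0, 0.2083], "turn": [0, 0, 0], "fingers": 1}, {"delta_pos": [0, 0, 0.2133], "turn": [0, 0, 0], "fingers": 1}, {"delta_pos": [0, 0, 0.215], "turn": [0, 0, 0], "fingers": 1}, {"delta_pos": [0, 0, 0.2167], "turn": [0, 0, 0], "fingers": 1}, {"delta_pos": [0, 0, 0.2167], "turn": [0, 0, 0], "fingers": 1}]}}

```text
clock: 27.48
position: [0.4553, 0.0382, 0.0911]
ee_rot: [0.707, 0.707, 0.0, -0.0]
ft_force: [0.1, -0.2, -0.5]
grip_width: 0.501
grasp_force: 41.5
```

Emit:
{"fn": "move_arm", "kwargs": {"plan": [{"delta_pos": [0, 0, 0.0017], "turn": [0, 0, 0], "fingers": 1}, {"delta_pos": [0, 0, 0.0025], "turn": [0, 0, 0], "fingers": 1}, {"delta_pos": [0, 0, 0.0025], "turn": [0, 0, 0], "fingers": 1}]}}

```text
clock: 27.85
position: [0.4552, 0.0381, 0.0894]
ee_rot: [0.707, 0.707, 0.0, -0.0]
ft_force: [-0.4, 0.0, 1.7]
grip_width: 0.501
grasp_force: 41.8
```

In the tool's units: -0.2 m / 0.6 = -0.3333, -0.18 m / 0.6 = -0.3.

Emit:
{"fn": "move_arm", "kwargs": {"plan": [{"delta_pos": [0, 0, 0], "turn": [0, 0, 0], "fingers": 0}, {"delta_pos": [0, 0, 0], "turn": [0, 0, 0], "fingers": 0}, {"delta_pos": [0, 0, 0], "turn": [0, 0, 0], "fingers": 0}, {"delta_pos": [0, 0, 0], "turn": [0, 0, 0], "fingers": 0}, {"delta_pos": [0, 0, -0.05], "turn": [0, 0, 0], "fingers": 0}, {"delta_pos": [0, 0, -0.1333], "turn": [0, 0, 0], "fingers": 0}, {"delta_pos": [0, 0, -0.2167], "turn": [0, 0, 0], "fingers": 0}, {"delta_pos": [0, 0, -0.3], "turn": [0, 0, 0], "fingers": 0}, {"delta_pos": [0, 0, -0.3333], "turn": [0, 0, 0], "fingers": 0}, {"delta_pos": [0, 0, -0.3333], "turn": [0, 0, 0], "fingers": 0}, {"delta_pos": [0, 0, -0.3333], "turn": [0, 0, 0], "fingers": 0}, {"delta_pos": [0, 0, -0.3333], "turn": [0, 0, 0], "fingers": 0}]}}

```text
clock: 29.35
position: [0.4546, 0.0379, 0.2883]
ee_rot: [0.707, 0.707, -0.001, -0.0]
ft_force: [-0.1, 0.2, -0.2]
grip_width: 1.002
grasp_force: 0.0
```

```bash
python3 look.py orange,yellow,green,purple fin
```

```text
[0.45463943 0.03788232 0.28828218] [-1.16 -0.19  0.89  1.85  0.15  1.42 -0.31] [-0.14928666  0.16161509 -0.18060258]
scene orange [364. 213.] zt 0.107 rect 0.458 0.039 0.043 0.043
scene orange [233. 212.] zt 0.091 rect 0.658 -0.128 0.035 0.033
scene yellow [392. 237.] zt 0.107 rect 0.458 0.114 0.042 0.043
scene green [342. 178.] zt 0.108 rect 0.457 -0.034 0.043 0.041
scene green [332. 200.] zt 0.050 rect 0.469 -0.034 0.050 0.071
scene green [442. 342.] zt 0.085 rect 0.577 0.313 0.021 0.021
scene purple [312. 171.] zt 0.107 rect 0.456 -0.107 0.041 0.042
side orange [272. 216.] zt 0.108 rect 0.454 0.036 0.043 0.039
side orange [375. 260.] zt 0.092 rect 0.654 -0.130 0.032 0.032
side yellow [270. 191.] zt 0.109 rect 0.456 0.110 0.041 0.041
side yellow [284. 208.] zt 0.050 rect 0.484 0.107 0.014 0.075
side green [315. 157.] zt 0.083 rect 0.574 0.309 0.018 0.022
side green [272. 237.] zt 0.108 rect 0.453 -0.041 0.042 0.038
side purple [272. 265.] zt 0.108 rect 0.452 -0.110 0.041 0.040
```

View pics/fin_scene.png

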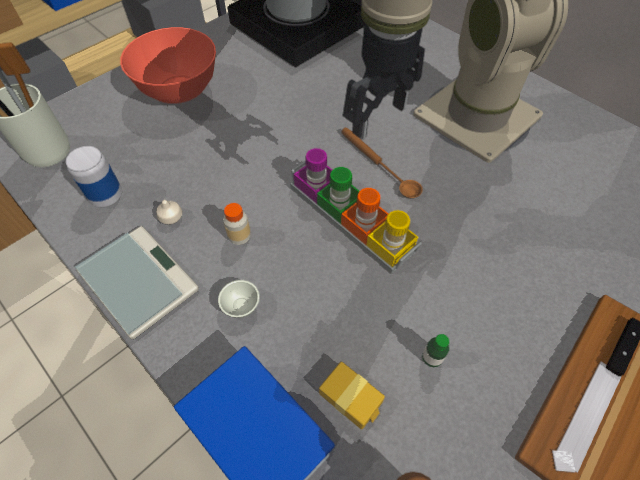

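The final view shows all four jars upright in their matching cups, from purple (316,165) to yellow (397,228). Both look-alikes, at (236,223) and (437,350), have not moved, and the arm is clear.

```bash
python3 -c "from workcell import *;print(hand_in())"
```

```text
the job is handed in; nothing more can be done
None
```

All four spice jars stand upright in the cups matching their caps, both look-alike bottles were left where they stood, and the job was handed in at about 29 s of the 102 s allowed; the hand-in call gave no verdict.

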